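# Reset the mitre box to the angle of the next cut

### The arm

A 7-joint arm with a two-finger parallel gripper is mounted at the origin on a cart in front of the work surface, level with it; the furniture and walls round the work are solid. World frame = base frame: x ahead of the robot, y to its left, z up, the work surface at z = 0. Lengths are in m, angles in rad, forces in N, time in s.
With the tool pointing down it reaches from about 0.4 to 0.875 m from the base axis. Payload 19.3 kg.
Tool frame: the origin (TCP) lies midway between the tips of the shut fingers; the grasp point (between the pads) lies 19 mm behind it; z points along the fingers, y is the direction in which the jaws open and shut (so a half turn about z gives the same grasp; the last joint's range is limited). The gripper opens to 85 mm and grips with 20 to 120 N. Pads are 22 mm wide; open, the fingers measure 114 mm over their backs; the gripper's body (76 mm by 85 mm) begins 54 mm behind the grasp point. The pads swing forward as they close: fully open they stand 13 mm farther back than shut.
Start: joints at [-1.171, 0.521, -0.036, 1.599, 0.021, 1.021, -0.113], TCP at [0.283, 0.557, 0.231] pointing down, gripper open.
Joint ranges: [-2.91, 2.91], [-0.3, 2.13], [-1.5, 1.42], [0.17, 2.43], [-1.26, 4.41], [0.16, 1.93], [-2.52, 2.52]. Speed limits (rad/s): [1.89, 1.89, 2.39, 2.39, 3.01, 3.01, 3.01].

### API

Orientations are given as [roll, pitch, yaw] about the fixed x, y, z axes, in that order (R = Rz(yaw) Ry(pitch) Rx(roll)).
In Python, from workcell import telemetry, cams, workorder gives the robot as it stands. The module is installed in compiled form; this text tells all that it offers.
- The arm moves only by the tool apply_moves, never from a script. Its argument "steps" is a list of rows, each a list of 4 numbers: the shift along the tool's x, y, z in cm, then the turn about the tool's z in rad. A call has exactly 10 rows; each row is the pose to reach, as a shift and turn from the pose commanded when the call began, along the tool's axes at that moment; what a row does not reach only later rows make up. A row lasts 1/12 s, in which the tool goes at most 41.7 mm and 7.16 degrees, less where a joint would pass 70% of its speed; a pose out of reach is approached as far as the arm can. A call with a gripper value outside its range is refused whole. "claw" is the closure, from 0 (fully open) to 1 (shut), set as the call begins (left out, the last holds). The fingers move at their own pace and stop on an object; "force" is the grip in N (left out, the last holds). Time passes only in rows, so rows that repeat a pose let the fingers close, or fill a call up. It gives the time, the measured TCP pose, the force and the opening at its end, in the units of the state.
- telemetry.observe(): the state, without advancing time (a new reading comes with each control period).
- cams.grab_frame(name): name is "side" or "top"; returns a dict with "color" (400x640x3 uint8, red, green, blue), "mtx" (3x3 intrinsics, pixels), "eye" and "orientation" of the camera in the world. Camera axes: x right, y down, z forward; pixel columns grow to the right and rows downward; lengths in m; the calibration is good to about 2 mm. A picture is of the moment at which its call begins. There is no depth.
- workorder.job_done(): hands the job in, once; it reports no verdict.
Trained networks look in the newest picture that a camera, given by its name, has taken for a name from the list of things; names that differ only in an ending like _2 or _b are one class to them, and where a whole thing is asked for, a point or a joint stands for the part that bears it (a point fixed in the world has none). Each returns a list of dicts, best first, with "score" (0 to 1); they miss things now and then, are a little off and sometimes report something else, mostly with a low value. They report only what shows in the picture. A call takes as long as a camera call.
- cams.find_in(camera, name): "box" ([left, top, width, height] in pixels, round what is visible of it).
- cams.pinpoint(camera, name): "uv" ([column, row] in pixels: a listed point, or the origin of a listed thing).
The state is a dict: "clock": time; "qpos": joint angles; "qd": joint speeds; "joint_efforts": joint torques, N m; "position": TCP position; "tool_rot": TCP orientation; "force": force on the tool from outside, world axes, zero at the start; "moment": the same for the moment, N m; "grip_width": finger opening in m.
Only numpy, scipy, OpenCV 4.12 (cv2) and the standard library are available. Lean on these libraries where they do the work, as an engineer would, in place of code of your own. Each camera call takes 0.05 s, during which the arm holds its last target. There are 200 camera calls.

### The job

Set the mitre box on the bench for the next cut: loosen the black clamp knob on its swinging arm, swing the arm until the tip of its brass pointer stands on the red crayon line drawn across the angle scale, then tighten the knob again until it slips. Leave the wood blank on the bed and the things lying around where they are, and do not drag the arm round while it is clamped.

Things in the scene. Friction and masses are not known exactly. Their poses are not given: they have to be found in the camera images.
- mitre_box: hand-saw mitre box, dark grey castings, screwed to the bench. Origin on the bench under the arm's pivot, z up. Bed (78 x 340 mm, top 36 mm high) and fence (top 73 mm high, with a 96 mm gap in the middle) lie along y over the pivot. Flat pale angle scale with black ticks: ring sector, radius 128 to 216 mm, top 11 mm high, 56 degrees either side of -x (robot's side)
- swing_arm (a joint): angle of the grey swinging arm about the pivot, rad. 0: along mitre_box -x; grows counter-clockwise from above (knob toward mitre_box -y); stops at -0.87 and 0.87; starts at -0.6 to -0.05. Outer part: radius 103 to 181 mm, 46 mm wide, 14 to 32 mm high. Freed, it stays where left (friction 0.25 N m). Steel saw guide posts stand on it, 78 mm before and 76 mm behind the pivot, 93 mm high
- pointer_tip (a point): tip of the brass pointer at the arm's outer end, 204 mm from the pivot, 12 mm high, just over the scale; its x axis runs along the arm, from the tip back toward the pivot
- red_line: red crayon line, 3 mm wide, drawn right across the pale scale from radius 151 to 214 mm. Origin on the bench at the pivot, like mitre_box; the line lies along its -x axis. The pointer stands on it when the arm lies along this axis: swing_arm = red_line yaw - mitre_box yaw, 0.30 to 0.70
- knob_grip (a point): grip point of the clamp knob, on its vertical axis, on the arm 158 mm from the pivot, 71 mm above the bench; turns with the knob. Black wing bar 58 mm long (point x), 16 mm wide (y), from 49 to 85 mm above the bench; under it a round steel skirt, diameter 49 mm, 39 to 49 mm above the bench. At the start the bar lies along the arm
- clamp_screw (a joint): angle of the clamp screw relative to the arm, rad. 0: tight, as at the start; grows as the knob is turned counter-clockwise from above (loosening); the arm is quite free from 0.85 on; stop at 1.6. Takes up to 0.17 N m
- clamp_knob (a joint): slip of the knob on the screw, rad: 0 at the start. One-way torque clutch: turned clockwise (tightening) with the screw tight, the knob slips at 0.25 N m, harmlessly, and this value grows by the angle slipped; counter-clockwise it drives the screw. Bar angle in the world = mitre_box yaw + swing_arm + clamp_screw - clamp_knob
- blank_0: square dark wood blank, 27 x 160 x 27 mm, loose on the bed against the fence, its length along the fence. Origin at the centre of its underside
- blank_1: square black blank, 27 x 140 x 27 mm, loose on the bench at the left; origin at the centre of its underside, length along y
- blank_2: square pale blank, 27 x 120 x 27 mm, loose on the bench beside the black one; origin at the centre of its underside, length along y
- calipers: steel calipers, 71 x 186 x 10 mm, lying on the bench at the right; origin at the middle, length along y

How it is judged:
On the way, in this order (a step that is already met when the one before it is completed fails the run):
1. the clamp knob is loosened (clamp_screw above 0.6 rad) (value of joint clamp_screw above 0.6 rad), for 0.1 s.
2. with the clamp loose, the arm is swung to the red line (within 1.5 degrees) (angle between the x axis of pointer_tip and the x axis of red_line, either way round below 0.026 rad and value of joint clamp_screw above 0.5 rad), for 0.2 s.
3. the knob is tightened until it slips (clamp_screw below 0.08 rad, slipped by more than 0.1 rad) (value of joint clamp_screw below 0.08 rad and value of joint clamp_knob above 0.1 rad), for 0.1 s.
At the end, for the whole second after the job is handed in: the arm lies along the red line within 1.5 degrees (pointer tip within 5 mm of the line) and at rest, the clamp screw is tight (below 0.08 rad) and the knob has slipped by more than 0.1 rad in tightening (all of step 3 and angle between the x axis of pointer_tip and the x axis of red_line, either way round below 0.026 rad and velocity of joint swing_arm between -0.05 and 0.05 rad/s); the robot touches nothing.
It fails at once if the arm is dragged round (faster than 0.2 rad/s) while its clamp is still tight (clamp_screw below 0.3 rad) (value of joint clamp_screw below 0.3 rad and (velocity of joint swing_arm above 0.2 rad/s or velocity of joint swing_arm below -0.2 rad/s)).
It fails at once if the blank on the bed is shifted by more than 15 mm (distance of blank_0 from where it was at the start of the episode above 0.015 m).
It fails at once if a blank or the calipers on the bench are moved by more than 30 mm (distance of any of blank_1, blank_2, calipers from where it was at the start of the episode above 0.03 m).
It also fails if it takes over 45 s, if anything falls off the work surface, if the arm or the gripper's body presses on something with over 40 N, if the wrist force passes 120 N, or if a joint passes its speed limit or range.

## Working session

There is one attempt and no reset: what is moved stays moved. The work goes in short steps, Python scripts to look and compute and a tool call to move; the robot and the scene stay as the last step left them, time stands still between calls to the robot, and variables do not carry over. Pictures are saved under pics/ and viewed, about 8 in all and at most 12, crops included, and the job is handed in when it is done.

Besides the shell and the picture viewer there is one more tool, called after ">>>" as name(argument=value, ...) on one line, values as JSON. apply_moves: Moves the arm, as the interface text tells. Its arguments: {"type":"object","properties":{"steps":{"type":"array"},"claw":{"type":"number"},"force":{"type":"number"}},"required":["steps"]}

```bash
mkdir -p pics
cat > h.py <<'E'
import numpy as np, cv2
from workcell import telemetry, cams, workorder
from scipy.spatial.transform import Rotation as R
def rot(o):
    o=np.array(o,float)
    if o.shape==(3,3): return o
    return R.from_euler('xyz',o).as_matrix() if o.size==3 else R.from_quat(o).as_matrix()
def ray(f,uv,z):
    d=rot(f['orientation'])@np.linalg.inv(f['mtx'])@np.array([uv[0],uv[1],1.]); e=np.array(f['eye'])
    return e+d*(z-e[2])/d[2]
def proj(f,p):
    c=rot(f['orientation']).T@(np.array(p)-f['eye']); c=np.array(f['mtx'])@c; return c[:2]/c[2]
def save(f,n): cv2.imwrite('pics/'+n,cv2.cvtColor(f['color'],cv2.COLOR_RGB2BGR))
E
python3 - <<'E'
from h import *
s=telemetry.observe();print(s)
for c in('top','side'):
    f=cams.grab_frame(c);save(f,c+'0.png');print(c,f['mtx'],f['eye'],f['orientation'])
    for n,z in(('mitre_box',0),('pointer_tip',.012),('knob_grip',.071),('red_line',0)):
        for r in cams.pinpoint(c,n)[:2]: print(n,r,ray(f,r['uv'],z).round(4))
E
```

```text
{'clock': 0.0, 'qpos': array([-1.17118512,  0.52200751, -0.03633317,  1.59997011,  0.02121586,
        1.02110949, -0.112788  ]), 'qd': array([-0.00048439, -0.00060221, -0.0005738 ,  0.00176832, -0.00037679,
       -0.00072269,  0.000511  ]), 'joint_efforts': array([-6.76817835e-04, -9.27104759e+01,  1.97895348e+00, -3.69936526e+01,
        1.76397135e-02,  8.20394838e-03, -4.08346602e-05]), 'position': array([0.2828357 , 0.55697961, 0.2307433 ]), 'tool_rot': array([-3.14048730e+00,  8.93182706e-05,  2.67179614e+00]), 'force': array([-0.20652403, -0.24140025,  0.18423595]), 'moment': array([-0.01162812, -0.00254801,  0.00590738]), 'grip_width': 0.08555023942511579}
top [[375.098908     0.         322.05779835]
 [  0.         375.098908   197.63201   ]
 [  0.           0.           1.        ]] [0.33468225 0.00325287 1.15939558] [-2.94393919 -0.03062283 -1.55394231]
mitre_box {'uv': [322.3, 169.6], 'score': 0.89} [ 0.6591 -0.0276  0.    ]
mitre_box {'uv': [202.3, 222.6], 'score': 0.36} [0.4806 0.3395 0.    ]
pointer_tip {'uv': [297.7, 227.6], 'score': 0.86} [0.4697 0.0451 0.012 ]
knob_grip {'uv': [301.8, 209.4], 'score': 0.5} [0.5167 0.0325 0.071 ]
side [[393.50686848   0.         319.18525939]
 [  0.         393.50686848 206.11786524]
 [  0.           0.           1.        ]] [ 0.11725355 -0.62952795  0.77093372] [-2.32734035 -0.02089703 -0.56709648]
mitre_box {'uv': [358.5, 208.2], 'score': 0.8} [ 0.6608 -0.0145  0.    ]
pointer_tip {'uv': [287.0, 215.1], 'score': 0.95} [0.468  0.0558 0.012 ]
knob_grip {'uv': [306.6, 197.0], 'score': 0.61} [0.5184 0.0353 0.071 ]
```

Run:
```python
import cv2
a=cv2.imread('pics/top0.png')[90:290,180:440];b=cv2.imread('pics/side0.png')[90:290,200:460]
cv2.imwrite('pics/c0.png',cv2.resize(cv2.vconcat([a,b]),None,fx=1.5,fy=1.5,interpolation=2) if 0 else cv2.resize(a,(780,600),interpolation=2))
cv2.imwrite('pics/c1.png',cv2.resize(b,(780,600),interpolation=2))
```

```text
(no output)
```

View pics/c0.png

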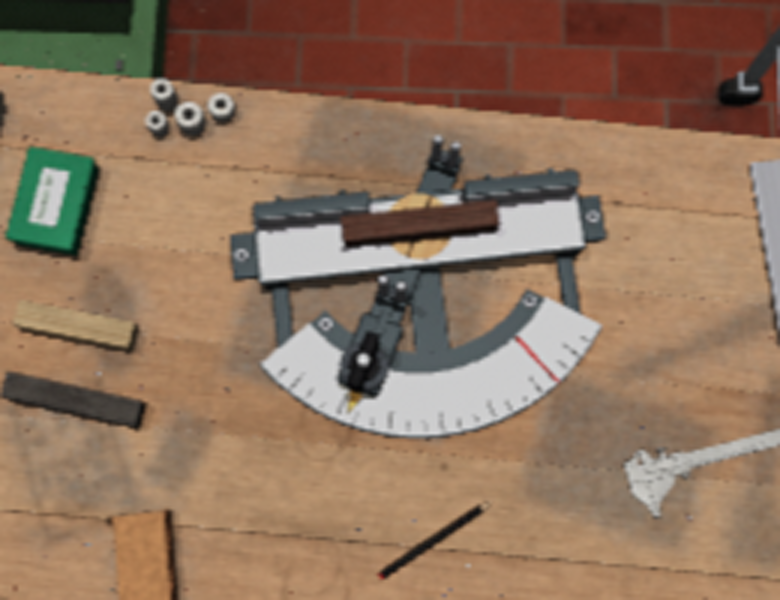

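View pics/c1.png

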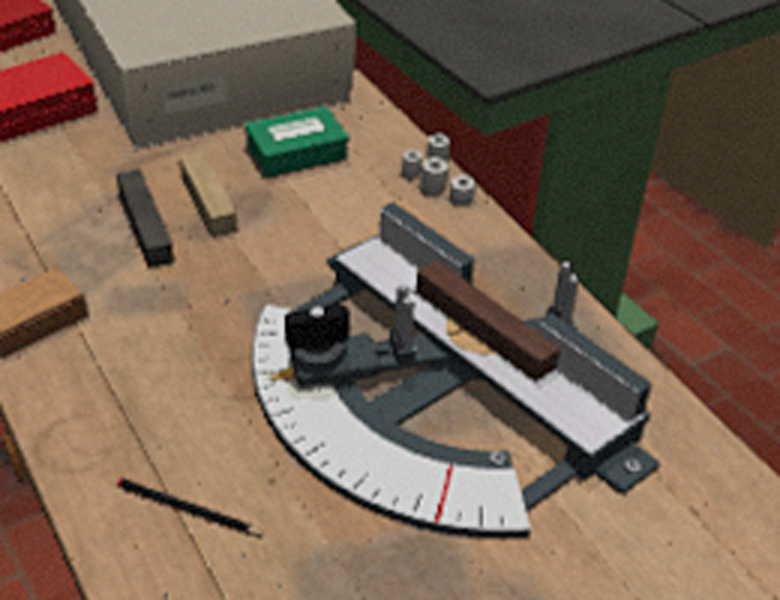

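The pictures show the arm at crop (363,355) with its knob and brass tip (352,402) left of centre. The red line runs from (517,337) to (556,380), with the wings and blanks well clear. Next I fit the pivot and the line angle from both cameras.

```bash
cat > fit.py <<'E'
from h import *
from scipy.optimize import least_squares
def redpts(f):
    c=f['color'].astype(float); m=(c[...,0]>c[...,1]*1.35)&(c[...,0]>c[...,2]*1.3)&(c[...,0]>90)
    v,u=np.nonzero(m); w=(c[v,u,0]-c[v,u,1])
    P=np.array([ray(f,(a,b),.011) for a,b in zip(u,v)]); return P,w
def pale(f,b0):
    c=f['color'].astype(int); out=[]
    g=c.min(2).astype(np.float32)
    for t in np.radians(np.arange(-50,50,1.)):
        rs=np.arange(.19,.245,.0005)
        pts=np.array([proj(f,[b0[0]-r*np.cos(t+b0[2]),b0[1]-r*np.sin(t+b0[2]),.011]) for r in rs],np.float32)
        s=cv2.remap(g,pts[None,:,0],pts[None,:,1],cv2.INTER_LINEAR)[0]
        s=cv2.GaussianBlur(s[None],(9,1),2)[0]; d=np.diff(s); i=d.argmin()
        if d[i]<-3: out.append([b0[0]-rs[i]*np.cos(t+b0[2]),b0[1]-rs[i]*np.sin(t+b0[2])])
    return np.array(out)
def lines(b0):
    for n in('top','side'):
        f=cams.grab_frame(n)
        P,w=redpts(f); r=np.hypot(P[:,0]-b0[0],P[:,1]-b0[1]); a=np.arctan2(b0[1]-P[:,1],b0[0]-P[:,0])
        k=(r>.145)&(r<.22)&(a-b0[2]>.2)&(a-b0[2]<.8); P=P[k];w=w[k]
        m=np.average(P[:,:2],axis=0,weights=w); d=np.linalg.svd((P[:,:2]-m)*np.sqrt(w)[:,None])[2][0]
        yield n,f,P,m,d
E
python3 - <<'E'
from fit import *
b0=np.array([.66,-.021,.06])
for n,f,P,m,d in lines(b0):
    A=pale(f,b0); 
    s=least_squares(lambda p:np.hypot(A[:,0]-p[0],A[:,1]-p[1])-.216,b0[:2],loss='soft_l1',f_scale=.001)
    s3=least_squares(lambda p:np.hypot(A[:,0]-p[0],A[:,1]-p[1])-p[2],[*b0[:2],.216],loss='soft_l1',f_scale=.001)
    p=s.x; print(n,len(A),'pivot',p.round(4),'free',s3.x.round(4),'res',np.median(abs(s.fun)).round(4))
    d=d*np.sign(d[0])
    print(' red',len(P),m.round(4),'dir',np.arctan2(d[1],d[0]).round(4),'via pivot',np.arctan2(p[1]-m[1],p[0]-m[0]).round(4))
    for q,z in(('pointer_tip',.012),('knob_grip',.071)):
        r=cams.pinpoint(n,q)
        if r:
            x=ray(f,r[0]['uv'],z); print(' ',q,r[0]['score'],x.round(4),'ang',np.arctan2(p[1]-x[1],p[0]-x[0]).round(4),'r',np.hypot(*(p-x[:2])).round(4))
    for q in('blank_1','calipers'): print(q,[(r['score'],ray(f,r['uv'],0).round(3)) for r in cams.pinpoint(n,q)[:2]])
E
```

```text
top 100 pivot [ 0.6655 -0.0166] free [ 0.6657 -0.0166  0.2162] res 0.0004
 red 28 [ 0.5261 -0.1353] dir -0.1902 via pivot 0.7054
  pointer_tip 0.84 [0.4696 0.0491 0.012 ] ang -0.3236 r 0.2065
  knob_grip 0.74 [0.521  0.0373 0.071 ] ang -0.3573 r 0.1542
blank_1 [(0.97, array([ 0.681, -0.018,  0.   ])), (0.82, array([0.484, 0.339, 0.   ]))]
calipers [(0.91, array([ 0.424, -0.33 ,  0.   ]))]
side 100 pivot [ 0.6648 -0.0182] free [ 0.6617 -0.0183  0.2131] res 0.0004
 red 32 [ 0.5295 -0.1434] dir 0.754 via pivot 0.7466
  pointer_tip 0.72 [0.4758 0.0579 0.012 ] ang -0.3827 r 0.2038
  knob_grip 0.86 [0.5214 0.0418 0.071 ] ang -0.3963 r 0.1555
blank_1 [(0.87, array([0.493, 0.337, 0.   ])), (0.77, array([0.558, 0.339, 0.   ]))]
calipers [(0.84, array([ 0.427, -0.33 ,  0.   ]))]
```

Run:
```python
from fit import *
b0=np.array([.6652,-.0174,.06])
for n in('top','side'):
    f=cams.grab_frame(n); c=f['color'].astype(np.float32); g=c[...,0]-(c[...,1]+c[...,2])/2
    br=c[...,2]  # crossing profile at each radius
    out=[]
    th=np.arange(.4,.95,.002)
    for r in np.arange(.155,.212,.003):
        pts=np.array([proj(f,[b0[0]-r*np.cos(t),b0[1]-r*np.sin(t),.011]) for t in th],np.float32)
        s=cv2.remap(g,pts[None,:,0],pts[None,:,1],cv2.INTER_LINEAR)[0]; s=s-np.median(s)
        i=s.argmax(); k=slice(max(0,i-12),i+13); w=np.clip(s[k],0,None)
        a=(w*th[k]).sum()/w.sum(); out.append((r,a,s[i]))
    out=np.array(out); a=out[:,1]; print(n,out[:,2].min().round(),'ang',np.median(a).round(4),a.round(3))
```

```text
top 49.0 ang 0.7492 [0.744 0.749 0.749 0.748 0.75  0.75  0.746 0.749 0.75  0.748 0.748 0.748
 0.748 0.749 0.75  0.75  0.75  0.75  0.75 ]
side 85.0 ang 0.7482 [0.747 0.746 0.746 0.748 0.748 0.748 0.747 0.748 0.749 0.749 0.748 0.749
 0.749 0.75  0.748 0.749 0.75  0.749 0.749]
```

>>> apply_moves(steps=[[-2.9,-2.3,0,0.12],[-5.8,-4.6,0,0.24],[-8.7,-7,0,0.36],[-11.6,-9.3,0,0.48],[-14.5,-11.6,0,0.6],[-17.4,-14,0,0.72],[-20.3,-16.3,0,0.84],[-23.2,-18.6,0,0.96],[-26.1,-21,0,1.08],[-29,-23.3,0,1.2]], claw=0, force=60)

```text
clock: 1.93
position: [0.4365, 0.2165, 0.2316]
tool_rot: [3.141, -0.001, 1.466]
force: [0.1, 0.6, 0.0]
grip_width: 0.0857
```

```bash
cat > to.py <<'E'
from h import *
def st():
    s=telemetry.observe(); y=R.from_euler('xyz',s['tool_rot']).as_matrix(); return s,np.arctan2(y[1,0],y[0,0]),y
def to(p,yaw):
    s,y,M=st(); d=M.T@(np.array(p)-s['position'])*100
    t=-(yaw-y); t=(t+np.pi)%(2*np.pi)-np.pi
    print('t',round(s['clock'],2),'pos',s['position'].round(4),'yaw',y.round(4),'q',s['qpos'].round(2),'F',s['force'].round(1),'w',round(s['grip_width'],4)); print('shift cm',d.round(2),'turn',round(t,3))
E
python3 -c "
from to import *
to([.518,.040,.18],-.375)"
```

```text
t 1.93 pos [0.4365 0.2165 0.2316] yaw 1.4659 q [-0.84  0.32  0.33  1.97 -0.13  0.88 -0.55] F [0.1 0.6 0. ] w 0.0857
shift cm [-16.7    9.96   5.15] turn 1.841
```

>>> apply_moves(steps=[[-1.7,1,0.4,0.12],[-3.4,2,0.8,0.24],[-5.1,3,1.2,0.36],[-6.8,4,1.6,0.48],[-8.5,5,2,0.6],[-10.2,6,2.4,0.72],[-11.9,7,2.8,0.84],[-13.6,8,3.2,0.96],[-15.3,9,3.6,1.08],[-16.7,9.9,4,1.2]])

```text
clock: 2.77
position: [0.5185, 0.041, 0.1913]
tool_rot: [3.141, -0.0, 0.265]
force: [-0.7, 0.0, 0.3]
grip_width: 0.0851
```

```bash
python3 -c "
from to import *
to([.518,.040,.15],-.375)"
```

```text
t 2.77 pos [0.5185 0.041  0.1913] yaw 0.2655 q [-0.65  0.48  0.62  1.94 -0.37  0.84 -1.13] F [-0.7  0.   0.3] w 0.0851
shift cm [-0.07  0.08  4.13] turn 0.64
```

>>> apply_moves(steps=[[0,0,0.7,0.11],[0,0,1.4,0.22],[0,0,2.1,0.33],[0,0,2.8,0.44],[-0.05,0.05,3.4,0.55],[-0.05,0.05,4.1,0.64],[-0.05,0.05,4.1,0.64],[-0.05,0.05,4.1,0.64],[-0.05,0.05,4.1,0.64],[-0.05,0.05,4.1,0.64]])

```text
clock: 3.6
position: [0.5179, 0.0416, 0.1508]
tool_rot: [-3.141, -0.0, -0.366]
force: [0.5, 0.5, 0.5]
grip_width: 0.0853
```

Run:
```python
from to import *
to([.518,.040,.054],-.375)
out=[]
for n in('top','side'):
    f=cams.grab_frame(n); u=proj(f,[.518,.04,.071])
    print(n,'pred knob',u.round(1),[(r['uv'],r['score']) for r in cams.pinpoint(n,'knob_grip')[:2]],[(r['uv'],r['score']) for r in cams.pinpoint(n,'pointer_tip')[:2]])
    x,y=int(u[0]),int(u[1]); out.append(cv2.resize(f['color'][y-40:y+40,x-50:x+50,::-1],(500,400),interpolation=2)[:300] if 0 else cv2.resize(f['color'][y-45:y+45,x-40:x+40,::-1],(400,450),interpolation=2))
cv2.imwrite('pics/a1.png',cv2.hconcat(out))
```

```text
t 3.6 pos [0.5179 0.0416 0.1508] yaw -0.3659 q [-0.72  0.59  0.75  1.98 -0.56  0.79 -1.59] F [0.5 0.5 0.5] w 0.0853
shift cm [0.06 0.16 9.68] turn 0.009
top pred knob [299.3 208.9] [([301.7, 209.2], 0.35)] [([297.2, 229.9], 0.78)]
side pred knob [305.6 196. ] [([303.6, 195.7], 0.57)] [([288.1, 214.9], 0.8), ([303.4, 197.9], 0.7)]
```

View pics/a1.png

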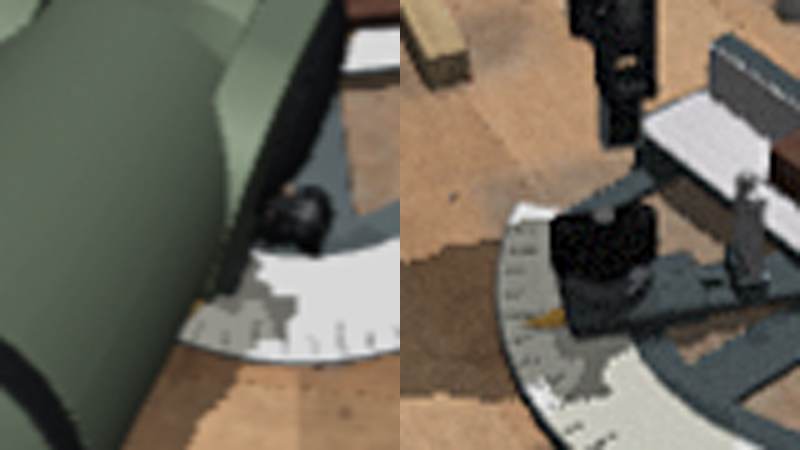

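The side view shows the knob bar at about crop (605,240), a finger above it at (625,120), and the brass tip at (528,322). I'm checking these against projections.

Run:
```python
from to import *
f=cams.grab_frame('side'); pv=np.array([.6652,-.0174])
for s in(-1,1): 
    p=np.array([.518,.0416,.163])+s*.043*np.array([-.358,-.934,0]); print('finger',proj(f,p).round(1))
for a in(-.34,-.36,-.38,-.40):
    d=np.array([np.cos(a),np.sin(a)]); print(a,'tip',proj(f,[*(pv-.204*d),.012]).round(1),'knobtop',proj(f,[*(pv-.158*d),.085]).round(1),'bar ends',[proj(f,[*(pv-r*d),.085]).round(1) for r in(.187,.129)], (pv-.158*d).round(4))
# black bar segmentation in first top/side picture
for n in('top0','side0'):
    g=cv2.imread('pics/%s.png'%n).max(2); 
    c=(301,208) if n=='top0' else (305,197)
    m=np.zeros_like(g); w=g[c[1]-25:c[1]+25,c[0]-25:c[0]+25]; m[c[1]-25:c[1]+25,c[0]-25:c[0]+25]=(w<40)
    k,l,st_,ce=cv2.connectedComponentsWithStats(m); i=1+st_[1:,4].argmax(); print(n,st_[i],ce[i])
    ys,xs=np.nonzero(l==i); print(cv2.minAreaRect(np.c_[xs,ys].astype(np.float32)))
```

```text
finger [302.2 158.2]
finger [308.2 179.1]
-0.34 tip [289.5 215.6] knobtop [305.9 193.3] bar ends [array([295. , 194.8]), array([316.7, 191.8])] [0.5162 0.0353]
-0.36 tip [289.2 214.6] knobtop [305.7 192.5] bar ends [array([294.8, 193.9]), array([316.5, 191.2])] [0.5173 0.0383]
-0.38 tip [289.  213.5] knobtop [305.5 191.8] bar ends [array([294.6, 192.9]), array([316.3, 190.6])] [0.5185 0.0412]
-0.4 tip [288.8 212.5] knobtop [305.3 191. ] bar ends [array([294.4, 192. ]), array([316.1, 190. ])] [0.5197 0.0441]
top0 [295 201  11  21 112] [300.90178571 211.69642857]
((300.546142578125, 210.6307830810547), (9.426639556884766, 19.969593048095703), 7.125016689300537)
side0 [295 190  35  30 412] [307.01941748 204.62135922]
((311.2925720214844, 204.72203063964844), (28.085227966308594, 30.468608856201172), 75.0685806274414)
```

>>> apply_moves(steps=[[0.07,0.3,1,-0.02],[0.07,0.57,2.2,-0.02],[0.07,0.57,3.5,-0.02],[0.07,0.57,4.8,-0.02],[0.07,0.57,6.1,-0.02],[0.07,0.57,7.3,-0.02],[0.07,0.57,8.4,-0.02],[0.07,0.57,9.1,-0.02],[0.07,0.57,9.6,-0.02],[0.07,0.57,9.6,-0.02]])

```text
clock: 4.78
position: [0.516, 0.0359, 0.0536]
tool_rot: [3.141, 0.001, -0.348]
force: [0.1, 0.3, 0.4]
grip_width: 0.0853
```

>>> apply_moves(steps=[[0,0,0,0],[0,0,0,0],[0,0,0,0],[0,0,0,0],[0,0,0,0],[0,0,0,0],[0,0,0,0],[0,0,0,0],[0,0,0,0],[0,0,0,0]], claw=1, force=20)

```text
clock: 5.62
position: [0.5163, 0.0356, 0.0546]
tool_rot: [3.141, -0.0, -0.348]
force: [-3.6, -2.5, 8.5]
grip_width: 0.0158
```

Run:
```python
from to import *
to([.5165,.036,.054],-.345); print(telemetry.observe()['moment'].round(2))
out=[]
for n in('top','side'):
    f=cams.grab_frame(n); u=proj(f,[.518,.04,.071])
    x,y=int(u[0]),int(u[1]); out.append(cv2.resize(f['color'][y-45:y+45,x-40:x+40,::-1],(400,450),interpolation=2))
cv2.imwrite('pics/a2.png',cv2.hconcat(out))
```

```text
t 5.62 pos [0.5163 0.0356 0.0546] yaw -0.3484 q [-0.59  0.72  0.58  2.03 -0.7   0.59 -1.44] F [-3.6 -2.5  8.5] w 0.0158
shift cm [ 0.01 -0.04  0.06] turn -0.003
[-0.49  0.58  0.18]
```

View pics/a2.png

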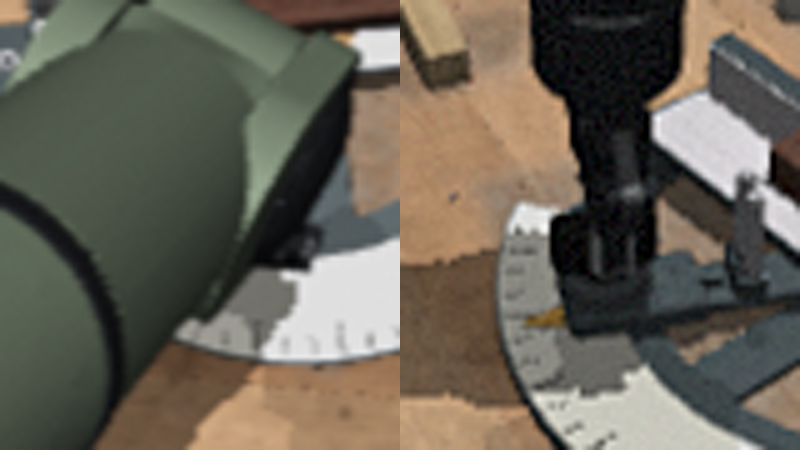

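The grip width of 15.8 mm shows the bar is between the pads, as the side view at crop (610,230) confirms. There is a slight upward load, so I lift 1.5 mm, grip harder and loosen.

>>> apply_moves(steps=[[0,0,-0.15,0],[0,0,-0.15,0],[0,0,-0.15,0],[0,0,-0.15,-0.05],[0,0,-0.15,-0.12],[0,0,-0.15,-0.2],[0,0,-0.15,-0.28],[0,0,-0.15,-0.36],[0,0,-0.15,-0.44],[0,0,-0.15,-0.5]], force=60)

```text
clock: 6.55
position: [0.5161, 0.0367, 0.0551]
tool_rot: [-3.141, 0.001, 0.157]
force: [5.2, 3.0, -22.0]
grip_width: 0.015
```

Run:
```python
from to import *
to([.5165,.036,.055],.85); print(telemetry.observe()['moment'].round(2))
f=cams.grab_frame('side');print(cams.pinpoint('side','pointer_tip')[:1])
```

```text
t 6.55 pos [0.5161 0.0367 0.0551] yaw 0.1566 q [-0.51  0.68  0.45  2.03 -0.55  0.55 -1.08] F [  5.2   3.  -22. ] w 0.015
shift cm [0.03 0.07 0.01] turn -0.693
[ 0.81 -1.06 -0.09]
[{'uv': [289.3, 215.1], 'score': 0.81}]
```

>>> apply_moves(steps=[[0,0,0.1,-0.07],[0,0,0.1,-0.14],[0,0,0.1,-0.22],[0,0,0.1,-0.3],[0,0,0.1,-0.38],[0,0,0.1,-0.46],[0,0,0.1,-0.54],[0,0,0.1,-0.62],[0,0,0.1,-0.7],[0,0,0.1,-0.7]])

```text
clock: 7.48
position: [0.5149, 0.0365, 0.0547]
tool_rot: [-3.139, 0.001, 0.857]
force: [-8.2, 3.8, 3.8]
grip_width: 0.0149
```

Run:
```python
from to import *
to([.5165,.036,.055],.85); print(telemetry.observe()['moment'].round(2))
s,y,M=st(); pv=np.array([.6652,-.0174]); a0=-.345; dk=s['position'][:2]-(pv-.158*np.array([np.cos(a0),np.sin(a0)])); print('off',dk.round(4))
f=cams.grab_frame('side');print(cams.pinpoint('side','pointer_tip')[:1])
# arc plan: rows of 0.055 rad from a to 0.749, in two calls
d=pv-s['position'][:2]; a=np.arctan2(d[1],d[0]); r=np.hypot(*d); print('a',a,'r',r)
tot=.749-a; yw=y; p=s['position']; 
for call in range(2):
    rows=[]
    for i in range(1,11):
        da=tot*(call*10+i)/20; q=np.r_[pv-r*np.array([np.cos(a+da),np.sin(a+da)]),p[2]]
        t0=tot*call/2; y0=y+t0; q0=np.r_[pv-r*np.array([np.cos(a+t0),np.sin(a+t0)]),p[2]]
        X=np.array([np.cos(y0),np.sin(y0)]);Y=np.array([np.sin(y0),-np.cos(y0)]); e=(q-q0)[:2]*100
        rows.append([round(e@X,2),round(e@Y,2),0,round(-(da-t0),3)])
    print(rows)
```

```text
t 7.48 pos [0.5149 0.0365 0.0547] yaw 0.8575 q [-0.38  0.65  0.26  2.02 -0.33  0.52 -0.59] F [-8.2  3.8  3.8] w 0.0149
shift cm [ 0.07  0.16 -0.03] turn 0.007
[0.79 1.76 0.06]
off [-0.0016  0.0005]
[{'uv': [289.7, 216.1], 'score': 0.71}]
a -0.34441994946720006 r 0.15970527615515773
[[np.float64(-0.81), np.float64(0.34), 0, np.float64(-0.055)], [np.float64(-1.59), np.float64(0.72), 0, np.float64(-0.109)], [np.float64(-2.35), np.float64(1.14), 0, np.float64(-0.164)], [np.float64(-3.09), np.float64(1.6), 0, np.float64(-0.219)], [np.float64(-3.81), np.float64(2.11), 0, np.float64(-0.273)], [np.float64(-4.49), np.float64(2.65), 0, np.float64(-0.328)], [np.float64(-5.15), np.float64(3.23), 0, np.float64(-0.383)], [np.float64(-5.77), np.float64(3.84), 0, np.float64(-0.437)], [np.float64(-6.35), np.float64(4.49), 0, np.float64(-0.492)], [np.float64(-6.9), np.float64(5.17), 0, np.float64(-0.547)]]
[[np.float64(-0.81), np.float64(0.34), 0, np.float64(-0.055)], [np.float64(-1.59), np.float64(0.72), 0, np.float64(-0.109)], [np.float64(-2.35), np.float64(1.14), 0, np.float64(-0.164)], [np.float64(-3.09), np.float64(1.6), 0, np.float64(-0.219)], [np.float64(-3.81), np.float64(2.11), 0, np.float64(-0.273)], [np.float64(-4.49), np.float64(2.65), 0, np.float64(-0.328)], [np.float64(-5.15), np.float64(3.23), 0, np.float64(-0.383)], [np.float64(-5.77), np.float64(3.84), 0, np.float64(-0.437)], [np.float64(-6.35), np.float64(4.49), 0, np.float64(-0.492)], [np.float64(-6.9), np.float64(5.17), 0, np.float64(-0.547)]]
```

>>> apply_moves(steps=[[-0.8,0.34,0,-0.055],[-1.59,0.72,0,-0.11],[-2.35,1.14,0,-0.165],[-3.09,1.6,0,-0.22],[-3.8,2.1,0,-0.275],[-4.5,2.65,0,-0.33],[-5.15,3.23,0,-0.385],[-5.77,3.84,0,-0.44],[-6.35,4.5,0,-0.49],[-6.9,5.17,0,-0.545]])

```text
clock: 8.42
position: [0.5091, -0.0501, 0.0548]
tool_rot: [-3.14, 0.0, 1.399]
force: [-1.7, 2.0, 0.7]
grip_width: 0.0149
```

```bash
cat > plan.py <<'E'
from to import *
import sys
goal=float(sys.argv[1]); N=int(sys.argv[2])
to([0,0,0],0); s,y,M=st(); pv=np.array([.6652,-.0174]); print('M',s['moment'].round(2))
d=pv-s['position'][:2]; a=np.arctan2(d[1],d[0]); r=np.hypot(*d); rt=.1585
print('a',a.round(4),'r',r.round(4),'screw est',(y-a).round(3))
for i in range(1,N+1):
    da=(goal-a)*i/N; R_=r+(rt-r)*i/N; q=pv-R_*np.array([np.cos(a+da),np.sin(a+da)]); e=(q-s['position'][:2])*100
    print([round(float(v),2) for v in M[:2,:2].T@e]+[0,round(float(-da),3)])
E
python3 plan.py .749 10
```

```text
t 8.42 pos [ 0.5091 -0.0501  0.0548] yaw 1.3994 q [-0.1   0.62  0.11  2.03 -0.13  0.5  -0.07] F [-1.7  2.   0.7] w 0.0149
shift cm [ -3.75 -51.01   5.55] turn 1.399
M [0.54 0.55 0.09]
a 0.2065 r 0.1595 screw est 1.193
[-0.79, 0.35, 0, -0.054]
[-1.56, 0.74, 0, -0.108]
[-2.31, 1.18, 0, -0.163]
[-3.03, 1.65, 0, -0.217]
[-3.73, 2.16, 0, -0.271]
[-4.39, 2.71, 0, -0.325]
[-5.03, 3.29, 0, -0.38]
[-5.63, 3.91, 0, -0.434]
[-6.2, 4.55, 0, -0.488]
[-6.73, 5.23, 0, -0.542]
```

>>> apply_moves(steps=[[-0.8,0.35,0,-0.055],[-1.56,0.75,0,-0.11],[-2.31,1.18,0,-0.163],[-3.03,1.65,0,-0.217],[-3.73,2.16,0,-0.271],[-4.39,2.71,0,-0.325],[-5.03,3.29,0,-0.38],[-5.63,3.91,0,-0.434],[-6.2,4.55,0,-0.488],[-6.73,5.23,0,-0.542]])

```text
clock: 9.25
position: [0.5493, -0.1256, 0.0548]
tool_rot: [-3.141, -0.0, 1.941]
force: [-2.2, 1.2, 1.3]
grip_width: 0.015
```

>>> apply_moves(steps=[[0,0,0,0],[0,0,0,0],[0,0,0,0],[0,0,0,0],[0,0,0,0],[0,0,0,0],[0,0,0,0],[0,0,0,0],[0,0,0,0],[0,0,0,0]])

```text
clock: 10.08
position: [0.5492, -0.1253, 0.0548]
tool_rot: [-3.141, -0.0, 1.938]
force: [-2.7, -4.0, 1.4]
grip_width: 0.0151
```

```bash
python3 plan.py .749 1
cat > look.py <<'E'
from h import *
import sys
pv=np.array([.6652,-.0174]); out=[]
for n in('top','side'):
    f=cams.grab_frame(n)
    for r in cams.pinpoint(n,'pointer_tip')[:2]:
        x=ray(f,r['uv'],.012); print(n,r,x.round(4),'ang',np.arctan2(pv[1]-x[1],pv[0]-x[0]).round(4),'r',np.hypot(*(pv-x[:2])).round(4))
    u=proj(f,[*(pv-.195*np.array([np.cos(.749),np.sin(.749)])),.012]); x,y=u.astype(int)
    print('pred tip',proj(f,[*(pv-.204*np.array([np.cos(.749),np.sin(.749)])),.012]).round(1),'crop org',x-27,y-30)
    out.append(cv2.resize(f['color'][y-30:y+30,x-27:x+27,::-1],(396,440),interpolation=2))
cv2.imwrite('pics/'+sys.argv[1],cv2.hconcat(out))
E
python3 look.py b1.png
```

```text
t 10.08 pos [ 0.5492 -0.1253  0.0548] yaw 1.9383 q [ 0.15  0.67 -0.05  1.89  0.05  0.58  0.44] F [-2.7 -4.   1.4] w 0.0151
shift cm [ 31.42 -46.75   5.52] turn 1.938
M [-0.99  0.79 -0.05]
a 0.7491 r 0.1584 screw est 1.189
[-0.0, -0.01, 0, 0.0]
pred tip [363.1 214.1] crop org 334 182
side {'uv': [346.1, 261.5], 'score': 0.65} [ 0.5129 -0.1607  0.012 ] ang 0.7547 r 0.2091
side {'uv': [360.3, 199.7], 'score': 0.37} [0.678  0.0017 0.012 ] ang -2.1597 r 0.023
pred tip [346.  259.8] crop org 319 227
```

View pics/b1.png

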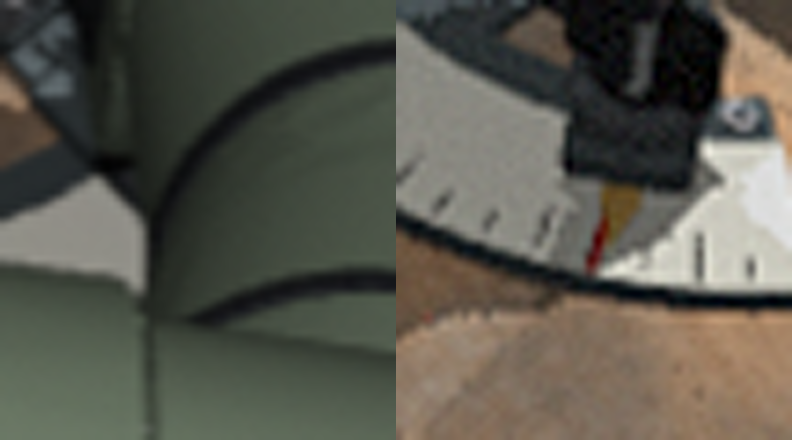

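The side view shows the brass pointer at about crop (620,210), partly covering the red line, with red showing on its left edge (600,245). The pointer may be slightly too far right (+angle), so I'm measuring it.

```bash
cat > ptr.py <<'E'
from h import *
pv=np.array([.6652,-.0174])
f=cams.grab_frame('side'); c=f['color'].astype(int)
for r in np.arange(.184,.214,.002):
    th=np.arange(.64,.87,.004); s=[]
    pts=np.array([proj(f,[pv[0]-r*np.cos(t),pv[1]-r*np.sin(t),.012]) for t in th],np.float32)
    k=cv2.remap(f['color'],pts[None,:,0],pts[None,:,1],cv2.INTER_LINEAR)[0].astype(float)
    rg=k[:,0]-k[:,1]; gb=k[:,1]-k[:,2]
    red=np.clip(rg-35,0,None); ye=np.clip(gb-25,0,None)*(rg<60)
    m=lambda w:(round((w*th).sum()/w.sum(),3),int(w.max())) if w.sum()>0 else None
    print(r.round(3),'red',m(red),'brass',m(ye), 'brass span',th[ye>10].min().round(3) if (ye>10).any() else '',th[ye>10].max().round(3) if (ye>10).any() else '')
E
python3 ptr.py
```

```text
0.184 red None brass (np.float64(0.765), 17) brass span 0.74 0.792
0.186 red None brass (np.float64(0.767), 15) brass span 0.744 0.788
0.188 red None brass (np.float64(0.768), 15) brass span 0.756 0.784
0.19 red None brass (np.float64(0.769), 17) brass span 0.76 0.78
0.192 red (np.float64(0.749), 8) brass (np.float64(0.768), 16) brass span 0.76 0.776
0.194 red (np.float64(0.751), 17) brass (np.float64(0.768), 20) brass span 0.76 0.776
0.196 red (np.float64(0.752), 23) brass (np.float64(0.767), 16) brass span 0.764 0.772
0.198 red (np.float64(0.751), 22) brass (np.float64(0.766), 16) brass span 0.764 0.768
0.2 red (np.float64(0.75), 23) brass (np.float64(0.768), 9) brass span  
0.202 red (np.float64(0.75), 30) brass None brass span  
0.204 red (np.float64(0.75), 29) brass None brass span  
0.206 red (np.float64(0.751), 24) brass None brass span  
0.208 red (np.float64(0.752), 26) brass None brass span  
0.21 red (np.float64(0.751), 19) brass None brass span  
0.212 red (np.float64(0.748), 18) brass None brass span
```

>>> apply_moves(steps=[[0.05,-0.02,0,0.003],[0.1,-0.04,0,0.006],[0.15,-0.06,0,0.01],[0.2,-0.08,0,0.014],[0.27,-0.11,0,0.018],[0.27,-0.11,0,0.018],[0.27,-0.11,0,0.018],[0.27,-0.11,0,0.018],[0.27,-0.11,0,0.018],[0.27,-0.11,0,0.018]])

```text
clock: 11.17
position: [0.5472, -0.1232, 0.0548]
tool_rot: [-3.141, -0.0, 1.92]
force: [-1.8, -3.5, 1.7]
grip_width: 0.015
```

```bash
python3 ptr.py; python3 plan.py .749 1
```

```text
0.184 red None brass (np.float64(0.747), 18) brass span 0.724 0.772
0.186 red None brass (np.float64(0.748), 20) brass span 0.724 0.772
0.188 red None brass (np.float64(0.749), 17) brass span 0.728 0.768
0.19 red None brass (np.float64(0.748), 15) brass span 0.732 0.76
0.192 red None brass (np.float64(0.749), 16) brass span 0.74 0.76
0.194 red None brass (np.float64(0.75), 16) brass span 0.748 0.756
0.196 red None brass (np.float64(0.751), 13) brass span 0.752 0.752
0.198 red None brass (np.float64(0.751), 9) brass span  
0.2 red None brass (np.float64(0.749), 3) brass span  
0.202 red None brass None brass span  
0.204 red (np.float64(0.749), 18) brass None brass span  
0.206 red (np.float64(0.751), 21) brass None brass span  
0.208 red (np.float64(0.751), 24) brass None brass span  
0.21 red (np.float64(0.748), 9) brass None brass span  
0.212 red (np.float64(0.746), 21) brass None brass span  
t 11.22 pos [ 0.5472 -0.1232  0.0548] yaw 1.9204 q [ 0.15  0.67 -0.04  1.89  0.05  0.58  0.42] F [-2.8 -3.3  0.9] w 0.0152
shift cm [ 30.31 -47.19   5.51] turn 1.92
M [-0.99  0.75 -0.1 ]
a 0.7308 r 0.1585 screw est 1.19
[-0.27, 0.11, 0, -0.018]
```

The pointer now covers the line (0.749 against 0.750), so I'm tightening.

>>> apply_moves(steps=[[0,0,0,0.05],[0,0,0,0.13],[0,0,0,0.21],[0,0,0,0.29],[0,0,0,0.37],[0,0,0,0.45],[0,0,0,0.53],[0,0,0,0.61],[0,0,0,0.69],[0,0,0,0.75]])

```text
clock: 12.05
position: [0.5485, -0.1228, 0.0549]
tool_rot: [3.14, -0.001, 1.167]
force: [5.5, -3.6, -5.8]
grip_width: 0.0151
```

>>> apply_moves(steps=[[0,0,0,0.08],[0,0,0,0.16],[0,0,0,0.24],[0,0,0,0.32],[0,0,0,0.4],[0,0,0,0.48],[0,0,0,0.56],[0,0,0,0.64],[0,0,0,0.72],[0,0,0,0.8]])

```text
clock: 12.88
position: [0.5497, -0.1239, 0.0551]
tool_rot: [3.138, -0.003, 0.367]
force: [11.8, -10.8, -11.7]
grip_width: 0.0147
```

```bash
python3 ptr.py|head -9; python3 plan.py .749 1
```

```text
0.184 red None brass (np.float64(0.745), 18) brass span 0.724 0.768
0.186 red None brass (np.float64(0.747), 16) brass span 0.724 0.768
0.188 red None brass (np.float64(0.747), 19) brass span 0.728 0.768
0.19 red None brass (np.float64(0.747), 19) brass span 0.732 0.764
0.192 red None brass (np.float64(0.747), 20) brass span 0.732 0.76
0.194 red None brass (np.float64(0.746), 20) brass span 0.736 0.756
0.196 red None brass (np.float64(0.744), 21) brass span 0.74 0.748
0.198 red None brass (np.float64(0.744), 12) brass span 0.74 0.744
0.2 red None brass (np.float64(0.745), 14) brass span 0.744 0.744
t 12.93 pos [ 0.5496 -0.1238  0.055 ] yaw 0.3605 q [-0.14  0.71  0.37  1.91 -0.43  0.6  -0.7 ] F [10.3 -9.5 -7.3] w 0.015
shift cm [-47.08 -30.99   5.25] turn 0.361
M [-2.14 -2.39  0.12]
a 0.7438 r 0.1571 screw est -0.383
[-0.1, 0.13, 0, -0.005]
```

>>> apply_moves(steps=[[0,0,0,0.05],[0,0,0,0.1],[0,0,0,0.15],[0,0,0,0.2],[0,0,0,0.2],[0,0,0,0.2],[0,0,0,0.2],[0,0,0,0.2],[0,0,0,0.2],[0,0,0,0.2]])

```text
clock: 13.77
position: [0.5495, -0.1239, 0.055]
tool_rot: [3.139, -0.004, 0.17]
force: [9.9, -8.6, -10.1]
grip_width: 0.0147
```

>>> apply_moves(steps=[[0,0,0,0.2],[0,0,0,0.2],[0,0,0,0.2],[0,0,0,0.2],[0,0,0,0.2],[0,0,0,0.2],[0,0,0,0.2],[0,0,0,0.2],[0,0,0,0.2],[0,0,0,0.2]], claw=0)

```text
clock: 14.6
position: [0.5476, -0.1232, 0.0548]
tool_rot: [3.142, -0.0, -0.029]
force: [-0.2, 0.1, -0.0]
grip_width: 0.0853
```

>>> apply_moves(steps=[[0,0,-1.5,0],[0,0,-4.5,0],[0,0,-8,0],[0,0,-12,0],[0,0,-16,0],[0,-4,-18,0],[0,-8,-18,0],[0,-12,-18,0],[0,-16,-18,0],[0,-20,-18,0]])

```text
clock: 15.43
position: [0.5531, 0.0788, 0.2351]
tool_rot: [-3.141, -0.0, -0.029]
force: [0.5, -0.1, 0.0]
grip_width: 0.0849
```

>>> apply_moves(steps=[[0,-4,0,0],[0,-8,0,0],[0,-12,0,0],[0,-16,0,0],[0,-20,0,0],[0,-20,0,0],[0,-20,0,0],[0,-20,0,0],[0,-20,0,0],[0,-20,0,0]])

```text
clock: 16.27
position: [0.5596, 0.2754, 0.2351]
tool_rot: [-3.142, -0.0, -0.031]
force: [0.5, -0.9, -0.1]
grip_width: 0.0854
```

```bash
python3 ptr.py; python3 look.py d1.png
```

```text
0.184 red (np.float64(0.741), 5) brass (np.float64(0.743), 48) brass span 0.708 0.78
0.186 red (np.float64(0.75), 5) brass (np.float64(0.741), 46) brass span 0.712 0.772
0.188 red (np.float64(0.742), 4) brass (np.float64(0.741), 46) brass span 0.716 0.768
0.19 red (np.float64(0.744), 6) brass (np.float64(0.744), 46) brass span 0.72 0.764
0.192 red (np.float64(0.743), 8) brass (np.float64(0.744), 49) brass span 0.724 0.764
0.194 red (np.float64(0.742), 8) brass (np.float64(0.745), 50) brass span 0.728 0.764
0.196 red (np.float64(0.741), 7) brass (np.float64(0.745), 52) brass span 0.732 0.76
0.198 red None brass (np.float64(0.745), 47) brass span 0.736 0.756
0.2 red (np.float64(0.744), 2) brass (np.float64(0.744), 36) brass span 0.74 0.748
0.202 red (np.float64(0.751), 20) brass (np.float64(0.744), 12) brass span 0.744 0.744
0.204 red (np.float64(0.751), 76) brass None brass span  
0.206 red (np.float64(0.751), 90) brass None brass span  
0.208 red (np.float64(0.751), 102) brass None brass span  
0.21 red (np.float64(0.749), 75) brass None brass span  
0.212 red (np.float64(0.748), 79) brass None brass span  
top {'uv': [361.9, 217.0], 'score': 0.8} [ 0.5068 -0.1526  0.012 ] ang 0.7063 r 0.2083
pred tip [363.1 214.1] crop org 334 182
side {'uv': [344.4, 256.5], 'score': 0.67} [ 0.5184 -0.1456  0.012 ] ang 0.7178 r 0.1949
pred tip [346.  259.8] crop org 319 227
```

View pics/d1.png

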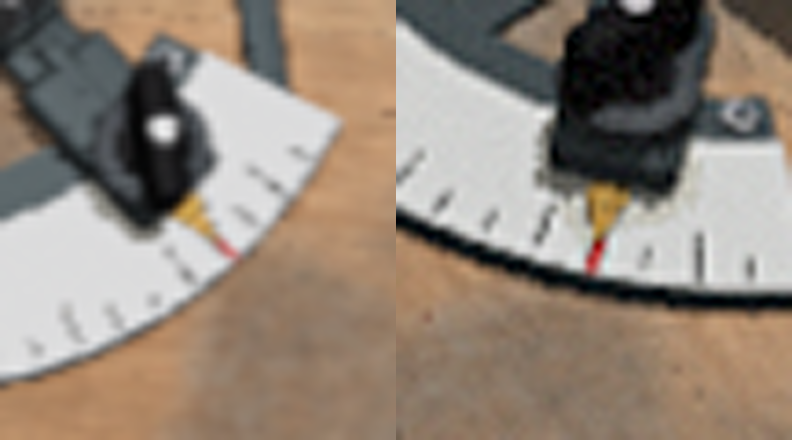

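Both views show the brass tip meeting the red line (top crop (215,238), side crop (602,240)). The bar stands well clockwise of the arm, so the knob has slipped. The gripper is clear, so I'm handing in.

```bash
python3 -c "
from h import *
print(workorder.job_done())"
```

```text
the job is handed in; nothing more can be done
None
```

I loosened the knob by about 1.2 rad, swung the arm about 1.1 rad to the red line, then tightened the knob until it slipped. I then moved the gripper clear and handed the job in at about 16 s of robot time; no verdict came back.

- **Pointer on the line:** in the last side picture the brass pointer measures 0.744 rad and the red line 0.750 rad, within the 0.026 limit. Both camera views show the tip on the line.
- **Clamp tight and slipped:** the bar ended about 0.57 rad clockwise of the arm. That means the screw is tight and the knob has slipped about that far. I worked this out from the gripper's turn and the final picture, since the joint values can't be read directly.
- **Robot clear:** the gripper is open and well away, and the force reading is near zero.
- **Blanks and calipers:** the robot had no contact with them that I saw, but I did not measure their positions again at the end.

**Disagreements:**
- The pointer network's tip estimates, 0.706 and 0.718 rad, are up to 0.045 rad short of the line. They also put the tip 4 to 9 mm off its known 204 mm radius, so I trusted the pixel measurement and the pictures instead.
- The first swing stopped about 0.017 rad past the line, and I corrected that before tightening.
- While opening the gripper I also repeated a 0.2 rad clockwise turn by mistake. It was in the tightening direction and the arm stayed on the line.

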